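# Put the balance's check weights back in their graded storage rail

### The job

The balance check is finished: line the four steel knob weights up in their storage rail again in order of size, each upright and fully down in the socket that was made for it. Set them in, do not let them drop, and leave the petri dish and the timer where they are.

Things in the scene. Friction and masses are not known exactly. Their poses are not given: they have to be found in the camera images.
- weight_500: The largest of four loose stainless-steel knob weights: an upright cylinder 38 mm across and 52 mm high, above it a neck 6 mm high and 18 mm across, then a round grip knob 26 mm across and 12 mm high; 70 mm high in all; 0.5 kg. Origin at the centre of its underside, z up its axis.
- weight_200: The second largest of four loose stainless-steel knob weights: an upright cylinder 28 mm across and 38 mm high, above it a neck 6 mm high and 14 mm across, then a round grip knob 20 mm across and 10 mm high; 54 mm high in all; 0.2 kg. Origin at the centre of its underside, z up its axis.
- weight_100: The second smallest of four loose stainless-steel knob weights: an upright cylinder 22 mm across and 30 mm high, above it a neck 6 mm high and 11 mm across, then a round grip knob 16 mm across and 9 mm high; 45 mm high in all; 0.1 kg. Origin at the centre of its underside, z up its axis.
- weight_50: The smallest of four loose stainless-steel knob weights: an upright cylinder 18 mm across and 23 mm high, above it a neck 6 mm high and 9 mm across, then a round grip knob 13 mm across and 8 mm high; 37 mm high in all; 0.05 kg. Origin at the centre of its underside, z up its axis.
- socket_500: Fixed socket of the largest weight: a white turned cup, 60 mm across and 26 mm high, one of four in a row on an aluminium plate (64 x 227 x 6 mm), in order of size along their y (largest at +y). Its bore is 42 mm across, the floor 5 mm over the origin; above 15 mm it widens as a slippery funnel to 54 mm. Origin: centre of the underside, 6 mm above the worktop; z up.
- socket_200: Fixed socket of the second largest weight: a white turned cup, 50 mm across and 26 mm high, one of four in a row on an aluminium plate (64 x 227 x 6 mm), in order of size along their y (largest at +y). Its bore is 32 mm across, the floor 5 mm over the origin; above 15 mm it widens as a slippery funnel to 44 mm. Origin: centre of the underside, 6 mm above the worktop; z up.
- socket_100: Fixed socket of the second smallest weight: a white turned cup, 44 mm across and 26 mm high, one of four in a row on an aluminium plate (64 x 227 x 6 mm), in order of size along their y (largest at +y). Its bore is 26 mm across, the floor 5 mm over the origin; above 15 mm it widens as a slippery funnel to 38 mm. Origin: centre of the underside, 6 mm above the worktop; z up.
- socket_50: Fixed socket of the smallest weight: a white turned cup, 40 mm across and 26 mm high, one of four in a row on an aluminium plate (64 x 227 x 6 mm), in order of size along their y (largest at +y). Its bore is 22 mm across, the floor 5 mm over the origin; above 15 mm it widens as a slippery funnel to 34 mm. Origin: centre of the underside, 6 mm above the worktop; z up.
- petri_dish: Bystander: a loose, shallow white round dish, 69 mm across and 16 mm high, far right; origin at the centre of its underside.
- lab_timer: Bystander: a loose small white kitchen-type timer lying flat, 66 x 64 mm and 18 mm high, near the front edge, in the middle; origin at the centre of its underside.
Not all that is in view belongs to the job. What is shaped like the weight_100 but blue or turquoise is not meant. What is shaped like the weight_500 but purple is not meant.

How it is judged (in metres and radians):
At the end, for the whole second after the job is handed in: Every weight stands in the socket made for it: its axis within 6 mm of the socket's, its underside less than 2.5 mm above the socket's floor, leaning less than 0.1 rad, at rest (horizontal distance between weight_500 and socket_500 below 0.006 m and z of weight_500 in the frame of socket_500 below 0.0075 m and angle between each of weight_500, weight_200, weight_100, weight_50's own z axis and vertical below 0.1 rad and linear speed of each of weight_500, weight_200, weight_100, weight_50 below 0.02 m/s and horizontal distance between weight_200 and socket_200 below 0.006 m and z of weight_200 in the frame of socket_200 below 0.0075 m and horizontal distance between weight_100 and socket_100 below 0.006 m and z of weight_100 in the frame of socket_100 below 0.0075 m and horizontal distance between weight_50 and socket_50 below 0.006 m and z of weight_50 in the frame of socket_50 below 0.0075 m); the robot touches nothing.
It fails at once if a weight is dropped or thrown (it moves faster than 0.7 m/s, as after a fall of 25 mm, while the fingers do not hold it) ((contact force between weight_500 and the fingers below 0.05 N and linear speed of weight_500 above 0.7 m/s) or (contact force between weight_200 and the fingers below 0.05 N and linear speed of weight_200 above 0.7 m/s) or (contact force between weight_100 and the fingers below 0.05 N and linear speed of weight_100 above 0.7 m/s) or (contact force between weight_50 and the fingers below 0.05 N and linear speed of weight_50 above 0.7 m/s)).
It fails at once if the petri dish is moved by more than 25 mm (distance of petri_dish from where it was at the start of the episode above 0.025 m).
It fails at once if the timer is moved by more than 25 mm (distance of lab_timer from where it was at the start of the episode above 0.025 m).
It also fails if it takes over 93 s, if anything falls off the work surface, if the arm or the gripper's body presses on something with over 40 N, if the wrist force passes 120 N, or if a joint passes its speed limit or range.

### The arm

A 6-joint arm with a two-finger parallel gripper is mounted at the origin on a cart in front of the work surface, level with it; the furniture and walls round the work are solid. World frame = base frame: x ahead of the robot, y to its left, z up, the work surface at z = 0. Lengths are in m, angles in degrees, forces in N, time in s.
With the tool pointing down it reaches from about 0.4 to 0.825 m from the base axis. Payload 7 kg.
Tool frame: the origin (TCP) lies on the centre line of the jaws, within the pads' length; the fingertips stand 14 mm ahead of it and the grasp point (between the pads) lies 5 mm behind it; z points along the fingers, y is the line along which they close (so a half turn about z gives the same grasp; the last joint's range is limited). The gripper opens to 88 mm and grips with 3 to 60 N. Pads are 19 mm wide; open, the fingers measure 130 mm over their backs; the gripper's body (78 mm by 193 mm) begins 47 mm behind the grasp point.
Start: joints at [16.507, 20.546, 0.682, 0, -70.136, -16.507], TCP at [0.675, -0, 0.212] pointing down, gripper open.
Joint ranges: [-176.03, 176.03], [-82.01, 121.73], [-58.28, 71.71], [-173.87, 95.51], [-174.79, -0.11], [-173.66, 173.66]. Speed limits (degrees/s): [136.94, 136.94, 172.46, 180, 180, 180].

### API

Orientations are given as [roll, pitch, yaw] about the fixed x, y, z axes, in that order (R = Rz(yaw) Ry(pitch) Rx(roll)).
In Python, from plant import r gives the robot as it stands.
- The arm moves only by the tool send_rows, never from a script. Its argument "steps" is a list of rows, each an object with "dp": the shift along the tool's x, y, z in mm, a list of three; "roll": the turn about the tool's z in rad; "jaw": the opening in per cent of the stroke, from 0 (shut) to 100 (fully open). In form: [{"dp": [tx, ty, tz], "roll": roll, "jaw": jaw}, ...]. A call has 1 to 5 rows; each row is the pose to reach, as a shift and turn from the pose commanded when the call began, along the tool's axes at that moment; what a row does not reach only later rows make up. A row lasts 1/8 s, in which the tool goes at most 62.5 mm and 10.7 degrees, less where a joint would pass 70% of its speed; a pose out of reach is approached as far as the arm can. A call with a gripper value outside its range is refused whole. The fingers move at their own pace and stop on an object; "newtons" is the grip in N (left out, the last holds). Time passes only in rows, so rows that repeat a pose let the fingers close. It gives the time, the measured TCP pose, the force, the opening and the grip force at its end, in the units of the state.
- r.get_state(): the state, without advancing time (a new reading comes with each control period).
- r.capture(name): name is "scene" or "side" or "wrist"; returns a dict with "image" (400x640x3 uint8, blue, green, red), "K" (3x3 intrinsics, pixels), "rvec" (rotation vector, rad) and "tvec" (3), from world to camera coordinates, as OpenCV has them. Camera axes: x right, y down, z forward; pixel columns grow to the right and rows downward; lengths in m; the calibration is good to about 2 mm. A picture is of the moment at which its call begins. There is no depth.
- r.close_job(): hands the job in; it is judged then, once.
The state is a dict: "time_s": time; "joints": joint angles; "qd": joint speeds; "joint_torque": joint torques, N m; "tcp_pos": TCP position; "eef_rot": TCP orientation; "contact_force": force on the tool from outside, world axes, zero at the start; "moment": the same for the moment, N m; "gripper_width": finger opening in m; "gripper_force": force on a finger pad.
Only numpy, scipy, OpenCV 4.12 (cv2) and the standard library are available. Lean on these libraries where they do the work, as an engineer would, in place of code of your own. Each camera call takes 0.05 s, during which the arm holds its last target. There are 200 camera calls.

## Working session

There is one attempt and no reset: what is moved stays moved. The work goes in short steps, Python scripts to look and compute and a tool call to move; the robot and the scene stay as the last step left them, time stands still between calls to the robot, and variables do not carry over. Pictures are saved under pics/ and viewed, at most 14 in all, crops included, and the job is handed in when it is done.

Besides the shell and the picture viewer there is one more tool, called after "Emit:" in YAML: its name, and indented under it one key for each argument. send_rows: Moves the arm, as the interface text tells. Its arguments: {"type":"object","properties":{"steps":{"type":"array","items":{"type":"object","properties":{"dp":{"type":"array","items":{"type":"number"}},"roll":{"type":"number"},"jaw":{"type":"number"}}}},"newtons":{"type":"number"}},"required":["steps"]}

```bash
mkdir -p pics
cat > h.py <<'E'
import cv2, numpy as np, pickle
from plant import r
def cap(n,f):
    c=r.capture(n); cv2.imwrite(f'pics/{f}.png',c['image']); pickle.dump(c,open(f'pics/{f}.pkl','wb')); return c
def px2w(c,u,v,z):
    K=np.array(c['K'],float);R=cv2.Rodrigues(np.array(c['rvec'],float))[0];t=np.array(c['tvec'],float).ravel()
    C=-R.T@t; d=R.T@np.linalg.inv(K)@[u,v,1]; return C+d*(z-C[2])/d[2]
def w2px(c,p):
    return cv2.projectPoints(np.array([p],float),np.array(c['rvec'],float),np.array(c['tvec'],float),np.array(c['K'],float),None)[0].reshape(-1)
def load(f): return pickle.load(open(f'pics/{f}.pkl','rb'))
E
python3 - <<'E'
from h import *
for n in('scene','side','wrist'):
    c=cap(n,n+'0'); R=cv2.Rodrigues(np.array(c['rvec']))[0]; print(n,(-R.T@np.array(c['tvec']).ravel()).round(3),np.array(c['K'])[0,0])
s=r.get_state(); print(s)
E
```

```text
scene [-0.101 -0.264  0.705] 377.83776546297025
side [0.535 0.835 0.442] 361.9363053354706
wrist [ 0.675 -0.074  0.384] 348.2055275625855
{'time_s': 0.15, 'joints': array([ 1.65046368e+01,  2.05810950e+01,  6.45785158e-01, -1.64668529e-02,
       -7.01343698e+01, -1.65079325e+01]), 'qd': array([-0.02627141, -0.12105668,  0.02353404,  0.05688392, -0.0380534 ,
        0.09153037]), 'joint_torque': array([ 1.39394037e-04, -5.83274567e+01,  2.93289685e+01,  7.00122759e+00,
        8.75052094e-03, -9.76538854e-05]), 'tcp_pos': array([ 6.74614051e-01, -4.24408505e-05,  2.10942137e-01]), 'eef_rot': array([ 1.79928793e+02, -4.95750229e-03, -9.00088977e+01]), 'contact_force': array([ 0.59210009, -0.22432687,  0.04409995]), 'moment': array([ 0.02516524,  0.03759711, -0.06871356]), 'gripper_force': 0.0, 'gripper_width': 0.08758171642495101}
```

View pics/scene0.png

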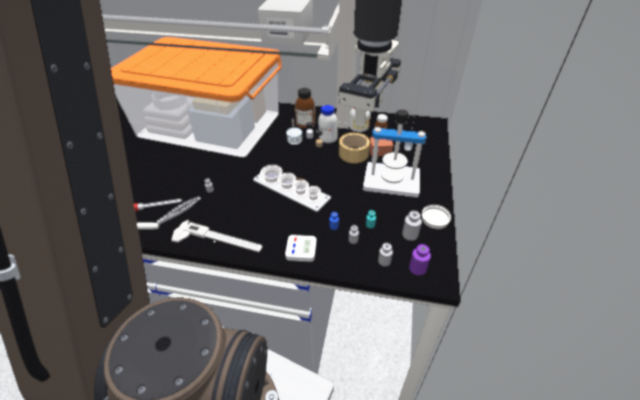

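View pics/side0.png

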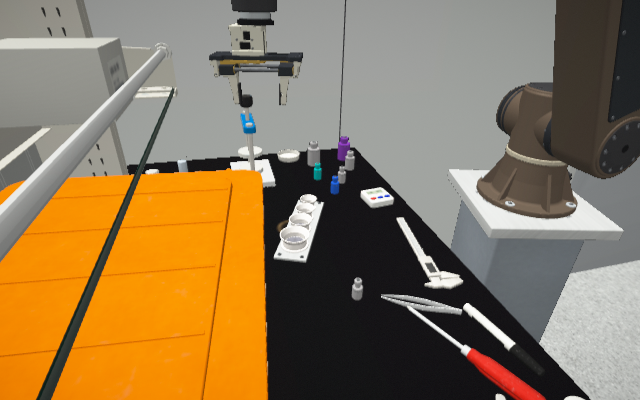

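View pics/wrist0.png

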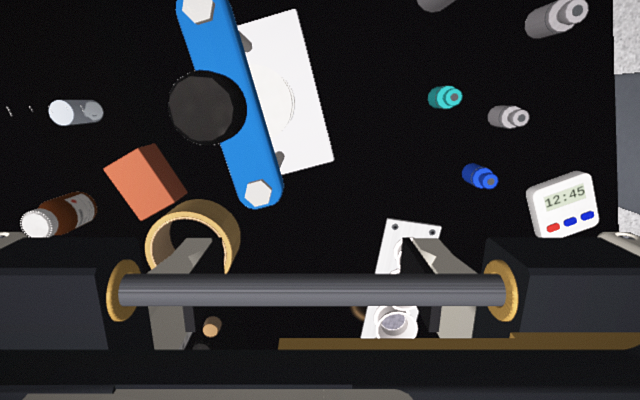

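The scene view shows grey weights at about (413,226) [500], (386,255) [200], (354,234) [100] and (209,185) [50]. The rail runs from (271,174) to (314,192). Next I'll enlarge these.

Run:
```python
from h import *
a=load('scene0')['image']
x=cv2.resize(a[150:280,320:460],None,fx=5,fy=5,interpolation=cv2.INTER_CUBIC)[:600]
y=np.hstack([cv2.resize(a[155:215,245:335],None,fx=6,fy=6,interpolation=cv2.INTER_CUBIC),cv2.resize(a[170:200,195:225],(240,240),interpolation=cv2.INTER_CUBIC).repeat(1,0) if 0 else cv2.copyMakeBorder(cv2.resize(a[170:200,195:225],(240,240),interpolation=cv2.INTER_CUBIC),0,120,0,0,cv2.BORDER_CONSTANT)])
cv2.imwrite('pics/c1.png',x);cv2.imwrite('pics/c2.png',y)
```

```text
(no output)
```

View pics/c1.png

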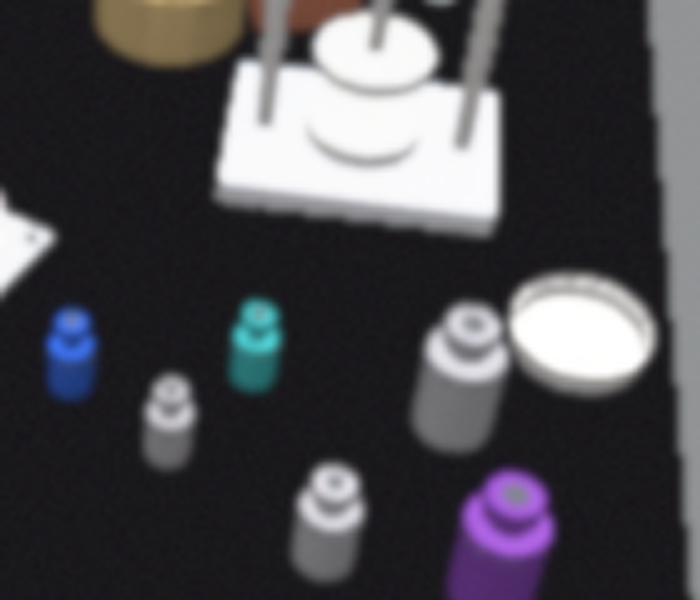

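View pics/c2.png

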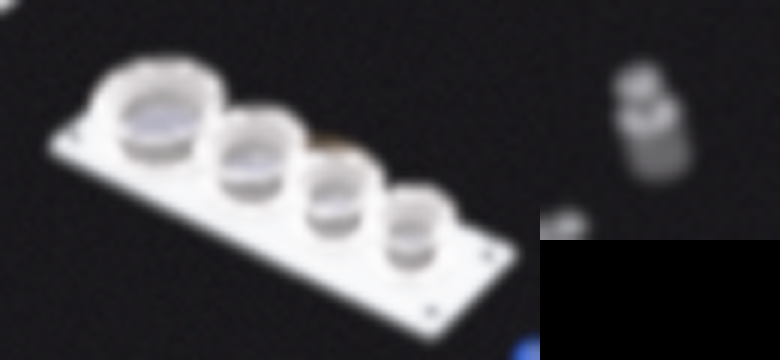

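The crop shows the knob-top centres at c1 (474,322), (335,481) and (172,387), and the 50's at c2 (640,78). The rail plate corners are at c2 (50,145), (435,338) and (517,252).

Run:
```python
from h import *
c=load('scene0');s=load('side0')
f=lambda n,u,v,z:print(n,(px2w(c,u,v,z)*1000).round(0))
P={'500':(474,322,.07),'200':(335,481,.054),'100':(172,387,.045),'purple':(514,494,.07),'teal':(260,313,.045),'blue':(72,320,.045),'petriL':(508,335,.012),'petriR':(656,335,.012),'petri T':(582,272,.016),'petriB':(584,385,.008),'standTL':(238,62,.015),'standBL':(218,190,.015),'standBR':(497,217,.015)}
for n,(u,v,z) in P.items(): f(n,320+u/5,150+v/5,z)
f('50',207.5,179.75,.037)
for n,(u,v) in {'pl':(50,145),'pb':(435,338),'pr':(517,252)}.items(): f(n,245+u/6,155+v/6,.006)
for n,(u,v,z) in {'cup500':(160,103,.032),'cup200':(256,147,.032),'c100':(336,187,.032),'c50':(413,220,.032)}.items(): f(n,245+u/6,155+v/6,z)
f('timer',301,248,.018);f('bar',375,134,.12);f('bar',424,139,.12);f('knobtop',402,115,.15)
g=lambda n,u,v,z:print('side',n,(px2w(s,u,v,z)*1000).round(0))
g('500',313,144,.07);g('200',350,153,.054);g('100',342,169,.045);g('50',357,281,.037);g('cup500',294,234,.032)
w=load('wrist0')
for n,(u,v,z) in {'100':(516,118,.045),'200':(573,11,.054),'blue':(489,179,.045)}.items(): print('wrist',n,(px2w(w,u,v,z)*1000).round(0))
```

```text
500 [ 553. -177.   70.]
200 [ 446. -148.   54.]
100 [475. -58.  45.]
purple [ 460. -222.   70.]
teal [539. -78.  45.]
blue [494.   3.  45.]
petriL [ 612. -187.   12.]
petriR [ 644. -255.   12.]
petri T [ 669. -210.   16.]
petriB [ 598. -230.    8.]
standTL [760.  18.  15.]
standBL [648. -14.  15.]
standBR [ 693. -158.   15.]
50 [468. 376.  37.]
pl [555. 288.   6.]
pb [519.  63.   6.]
pr [584.  54.   6.]
cup500 [579. 238.  32.]
cup200 [571. 181.  32.]
c100 [562. 135.  32.]
c50 [558.  93.  32.]
timer [383.  37.  18.]
bar [758.   4. 120.]
bar [ 792. -124.  120.]
knobtop [836. -44. 150.]
side 500 [ 555. -151.   70.]
side 200 [ 449. -127.   54.]
side 100 [475. -36.  45.]
side 50 [471. 384.  37.]
side cup500 [583. 247.  32.]
wrist 100 [479. -56.  45.]
wrist 200 [ 450. -146.   54.]
wrist blue [497.   3.  45.]
```

Run:
```python
from h import *
c=load('scene0');s=load('side0');w=load('wrist0')
f=lambda n,u,v,z:print(n,(px2w(c,u,v,z)*1000).round(0))
f('boxbase',141,127,.0);f('boxbase2',247,147,0.);f('boxbase3',280,106,0.)
for z in(.12,.16,.2):f('lid nearL',120,73,z);f('lid nearR',245,94,z)
for z in(.12,.16,.2):print('side lid',(px2w(s,262,180,z)*1000).round(0),(px2w(s,266,380,z)*1000).round(0))
for z in (0,.03,.07): print('wrist centre/top',(px2w(w,320,120,z)*1000).round(0),(px2w(w,320,0,z)*1000).round(0))
```

```text
boxbase [625. 803.   0.]
boxbase2 [686. 402.   0.]
boxbase3 [957. 441.   0.]
lid nearL [732. 960. 120.]
lid nearR [794. 464. 120.]
lid nearL [675. 877. 160.]
lid nearR [733. 414. 160.]
lid nearL [618. 793. 200.]
lid nearR [672. 364. 200.]
side lid [649. 188. 120.] [582. 616. 120.]
side lid [635. 268. 160.] [577. 643. 160.]
side lid [621. 349. 200.] [571. 670. 200.]
wrist centre/top [665. -52.   0.] [ 666. -168.    0.]
wrist centre/top [666. -54.  30.] [ 666. -160.   30.]
wrist centre/top [667. -56.  70.] [ 667. -151.   70.]
```

Emit:
send_rows:
  steps:
    - {"dp": [-45,20,-20],"roll": 0,"jaw": 60}
    - {"dp": [-95,45,-20],"roll": 0,"jaw": 60}
    - {"dp": [-145,65,-20],"roll": 0,"jaw": 60}
    - {"dp": [-195,90,-20],"roll": 0,"jaw": 60}
    - {"dp": [-235,105,-20],"roll": 0,"jaw": 60}

```text
time_s: 0.78
tcp_pos: [0.5686, 0.2367, 0.2317]
eef_rot: [180.0, 0.0, -90.0]
contact_force: [0.4, 0.1, -0.9]
gripper_width: 0.053
gripper_force: 0.0
```

Emit:
send_rows:
  steps:
    - {"dp": [0,0,0],"roll": 0,"jaw": 60}
    - {"dp": [0,0,0],"roll": 0,"jaw": 60}

```text
time_s: 1.02
tcp_pos: [0.5698, 0.235, 0.2314]
eef_rot: [180.0, -0.0, -90.0]
contact_force: [0.4, -0.4, 0.8]
gripper_width: 0.0523
gripper_force: 0.0
```

Run:
```python
from h import *
c=cap('wrist','rail');print(r.get_state()['tcp_pos'])
cv2.imwrite('pics/rail2.png',cv2.resize(c['image'][0:300,150:550],None,fx=2,fy=2,interpolation=cv2.INTER_CUBIC))
```

```text
[0.57004807 0.23444248 0.23144099]
```

View pics/rail2.png

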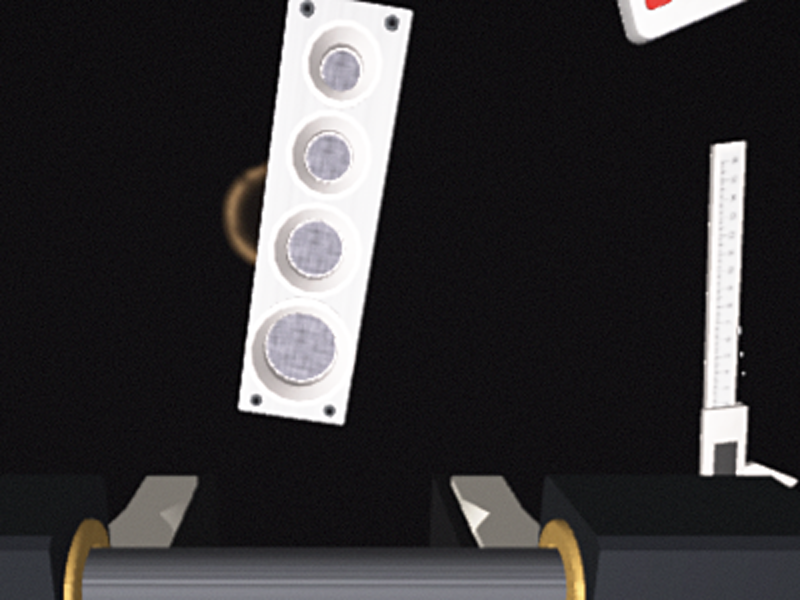

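Run:
```python
from h import *
c=load('rail')
for n,u,v in(('50',340,69),('100',328,157),('200',314,248),('500',300,346)): print(n,(px2w(c,150+u/2,v/2,.011)*1000).round(1))
for n,u,v in(('tl',290,-2),('tr',412,10),('br',343,424),('bl',239,410)): print(n,(px2w(c,150+u/2,v/2,.006)*1000).round(1))
w=load('wrist0')
```

```text
50 [560.7  96.9  11. ]
100 [566.9 140.1  11. ]
200 [574.5 187.9  11. ]
500 [582.8 243.3  11. ]
tl [586.5  62.8   6. ]
tr [523.8  68.3   6. ]
br [557.4 292.2   6. ]
bl [619.8 283.3   6. ]
```

The four socket floors are at crop pixels (340,69), (328,157), (314,248) and (300,346). The spacing and the plate size match the given dimensions. Now I'll go and view the 50.

Emit:
send_rows:
  steps:
    - {"dp": [-35,40,0],"roll": 0,"jaw": 40}
    - {"dp": [-75,80,0],"roll": 0,"jaw": 40}
    - {"dp": [-130,100,0],"roll": 0,"jaw": 40}
    - {"dp": [-185,100,0],"roll": 0,"jaw": 40}
    - {"dp": [-185,100,0],"roll": 0,"jaw": 40}

```text
time_s: 1.7
tcp_pos: [0.4701, 0.4221, 0.2306]
eef_rot: [180.0, -0.0, -89.9]
contact_force: [-0.9, -0.8, -0.9]
gripper_width: 0.0348
gripper_force: 0.0
```

Run:
```python
from h import *
c=cap('wrist','w50');print(r.get_state()['tcp_pos'])
cv2.imwrite('pics/w50b.png',cv2.resize(c['image'][50:250,220:420],None,fx=3,fy=3,interpolation=cv2.INTER_CUBIC))
```

```text
[0.47019761 0.42038013 0.23068579]
```

View pics/w50b.png

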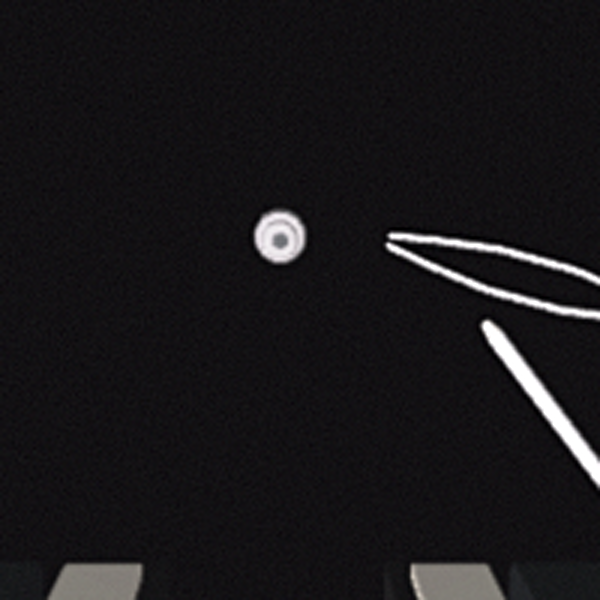

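The 50 shows from directly above, with its knob centre at crop (280,239) and tweezers to the right of it, clear.

Run:
```python
from h import *
print((px2w(load('w50'),313.3,129.7,.037)*1000).round(1),(px2w(load('w50'),313.3,129.7,.02)*1000).round(1)); print(r.get_state()['tcp_pos'].round(4))
```

```text
[468. 379.  37.] [467.9 380.4  20. ]
[0.4702 0.4204 0.2307]
```

Emit:
send_rows:
  steps:
    - {"dp": [41,2,50],"roll": 0,"jaw": 26}
    - {"dp": [41,2,100],"roll": 0,"jaw": 26}
    - {"dp": [41,2,140],"roll": 0,"jaw": 26}
    - {"dp": [41,2,165],"roll": 0,"jaw": 26}
    - {"dp": [41,2,175],"roll": 0,"jaw": 26}

```text
time_s: 2.38
tcp_pos: [0.4682, 0.3767, 0.0554]
eef_rot: [179.9, -0.1, -90.1]
contact_force: [-1.1, 0.3, 0.1]
gripper_width: 0.0229
gripper_force: 0.0
```

Emit:
send_rows:
  newtons: 15
  steps:
    - {"dp": [0,0,8],"roll": 0,"jaw": 26}
    - {"dp": [0,0,16],"roll": 0,"jaw": 26}
    - {"dp": [0,0,16],"roll": 0,"jaw": 26}

```text
time_s: 2.75
tcp_pos: [0.468, 0.3789, 0.0407]
eef_rot: [180.0, 0.0, -90.0]
contact_force: [0.4, 0.3, -0.3]
gripper_width: 0.0228
gripper_force: 0.0
```

Run:
```python
from h import *
c=cap('wrist','g50');s=cap('side','g50s');print(r.get_state()['tcp_pos'],r.get_state()['contact_force'])
a=cv2.resize(c['image'][100:400,120:520],(400,300));b=cv2.resize(s['image'][230:330,300:433],(400,300),interpolation=cv2.INTER_CUBIC)
cv2.imwrite('pics/g50b.png',np.hstack([a,b]))
```

```text
[0.46819635 0.37930325 0.04120713] [ 0.2145884  -0.69554281  0.53302721]
```

View pics/g50b.png

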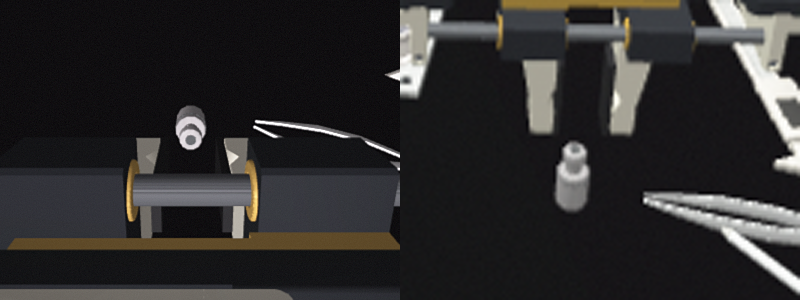

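Run:
```python
from h import *
s=load('g50s');c=load('g50')
for p in((.468,.379,.027),(.468,.379,.041),(.468,.379,.037),(.468,.379,0)): print(p,w2px(s,p).round(1),w2px(c,p).round(1))
for z in(0.,.01,.02,.037): print(z,(px2w(c,120+190,100+138,z)*1000).round(1))
d=cv2.absdiff(s['image'],load('side0')['image']).max(2); 
print(cv2.Rodrigues(np.array(c['rvec']))[0].round(3),c['tvec'])
```

```text
(0.468, 0.379, 0.027) [358.  283.5] [311.4 232.2]
(0.468, 0.379, 0.041) [358.5 277. ] [311.4 241.8]
(0.468, 0.379, 0.037) [358.4 278.8] [311.4 239. ]
(0.468, 0.379, 0) [356.9 295.6] [311.3 217. ]
0.0 [468.9 393.7   0. ]
0.01 [468.9 389.6  10. ]
0.02 [468.8 385.4  20. ]
0.037 [468.8 378.4  37. ]
[[-1.     0.     0.001]
 [ 0.001  0.961  0.275]
 [-0.001  0.275 -0.961]] [ 0.46763405 -0.35285383  0.12263561]
```

Run:
```python
from h import *
c=load('g50');s=load('g50s')
g=lambda i:(255*(i/255.)**.4).astype('uint8')
a=cv2.resize(c['image'][180:320,240:380],(400,400),interpolation=cv2.INTER_CUBIC);b=cv2.resize(s['image'][230:310,320:400],(400,400),interpolation=cv2.INTER_CUBIC)
cv2.imwrite('pics/g50c.png',g(np.hstack([a,b])))
```

```text
(no output)
```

View pics/g50c.png

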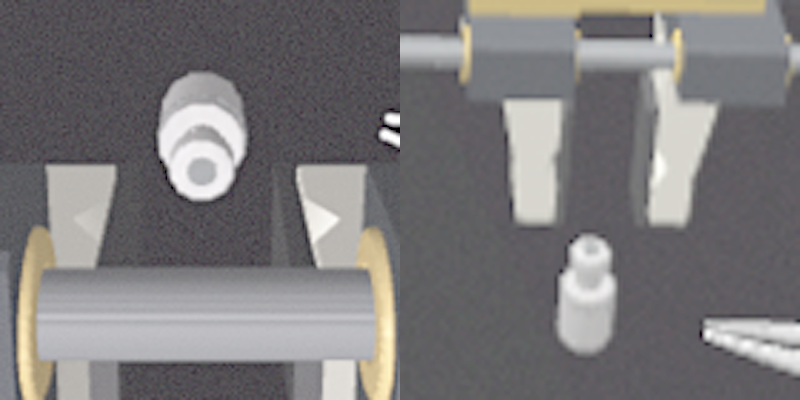

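Run:
```python
from h import *
s=load('side0')
for z in (.198,.205,.212,.218,.226): print(z,w2px(s,(.675-.054,0.01,z)).round(1),w2px(s,(.675+.054,0.01,z)).round(1))
s=load('g50s')
for z in (.027,.035,.041,.047,.053): print(z,w2px(s,(.468,.3885,z)).round(1),w2px(s,(.468,.3695,z)).round(1))
g=cv2.cvtColor(load('side0')['image'],6)
print(g[92:112,284],g[92:112,236])
```

```text
0.198 [283.3 116.1] [236.7 115.3]
0.205 [283.2 113.2] [236.4 112.3]
0.212 [283.1 110.2] [236.1 109.3]
0.218 [283.  107.6] [235.9 106.7]
0.226 [282.9 104.1] [235.6 103.2]
0.027 [358.5 287.5] [357.5 279.5]
0.035 [358.8 283.8] [357.8 275.9]
0.041 [359.  280.9] [358.  273.1]
0.047 [359.3 278.1] [358.3 270.3]
0.053 [359.6 275.2] [358.5 267.4]
[158 159 159 158 158 158 158 158 159 159 157 148 127 148 161 162 161 162
 161 161] [149 145 153 157 158 158 157 157 158 157 151 130 149 161 161 160 162 161
 161 161]
```

Both side pictures put the visible fingertips about 12 mm behind the TCP, not 14 mm ahead of it. I'll close here as a test: the jaws stop at 13 mm if the knob is really between them.

Emit:
send_rows:
  newtons: 6
  steps:
    - {"dp": [0,0,0],"roll": 0,"jaw": 8}
    - {"dp": [0,0,0],"roll": 0,"jaw": 8}
    - {"dp": [0,0,0],"roll": 0,"jaw": 8}

```text
time_s: 3.22
tcp_pos: [0.468, 0.3791, 0.0408]
eef_rot: [-180.0, 0.0, -90.0]
contact_force: [0.6, -0.2, -0.9]
gripper_width: 0.0074
gripper_force: 0.0
```

The jaws met nothing, so the tips really are above the knob. I'll reopen and go lower.

Emit:
send_rows:
  newtons: 15
  steps:
    - {"dp": [0,0,0],"roll": 0,"jaw": 26}
    - {"dp": [0,0,0],"roll": 0,"jaw": 26}
    - {"dp": [0,0,10],"roll": 0,"jaw": 26}
    - {"dp": [0,0,18],"roll": 0,"jaw": 26}
    - {"dp": [0,0,22],"roll": 0,"jaw": 26}

```text
time_s: 3.85
tcp_pos: [0.4676, 0.3785, 0.0176]
eef_rot: [180.0, -0.1, -90.0]
contact_force: [0.0, 0.6, -0.3]
gripper_width: 0.0229
gripper_force: 0.0
```

Emit:
send_rows:
  steps:
    - {"dp": [0,0,3],"roll": 0,"jaw": 26}
    - {"dp": [0,0,5],"roll": 0,"jaw": 26}
    - {"dp": [0,0,5],"roll": 0,"jaw": 26}

```text
time_s: 4.22
tcp_pos: [0.468, 0.379, 0.0136]
eef_rot: [-180.0, -0.0, -90.0]
contact_force: [0.6, 0.2, 0.9]
gripper_width: 0.0229
gripper_force: 0.0
```

Run:
```python
from h import *
c=cap('wrist','g51');s=cap('side','g51s');print(r.get_state()['tcp_pos'],r.get_state()['contact_force'])
g=lambda i:(255*(i/255.)**.4).astype('uint8')
a=cv2.resize(c['image'][180:320,240:380],(400,400),interpolation=cv2.INTER_CUBIC);b=cv2.resize(s['image'][230:310,320:400],(400,400),interpolation=cv2.INTER_CUBIC)
cv2.imwrite('pics/g51c.png',g(np.hstack([a,b])))
```

```text
[0.46806643 0.37908596 0.01386159] [-0.25803964 -0.85550413  0.16787648]
```

View pics/g51c.png

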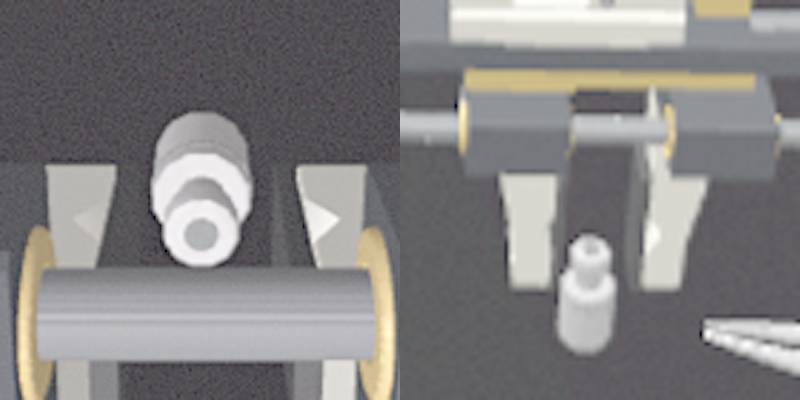

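The tips are now beside the neck (side v≈288, z≈0.026) and the knob is between the pads. I'll grip.

Emit:
send_rows:
  newtons: 15
  steps:
    - {"dp": [0,0,1],"roll": 0,"jaw": 26}
    - {"dp": [0,0,1],"roll": 0,"jaw": 5}
    - {"dp": [0,0,1],"roll": 0,"jaw": 5}
    - {"dp": [0,0,1],"roll": 0,"jaw": 5}

```text
time_s: 4.82
tcp_pos: [0.468, 0.379, 0.0127]
eef_rot: [-180.0, 0.0, -90.0]
contact_force: [-0.1, 0.7, 0.1]
gripper_width: 0.0118
gripper_force: 15.0
```

Emit:
send_rows:
  steps:
    - {"dp": [0,0,-15],"roll": 0,"jaw": 5}
    - {"dp": [0,0,-35],"roll": 0,"jaw": 5}
    - {"dp": [0,0,-60],"roll": 0,"jaw": 5}
    - {"dp": [30,-10,-65],"roll": 0,"jaw": 5}
    - {"dp": [70,-25,-65],"roll": 0,"jaw": 5}

```text
time_s: 5.45
tcp_pos: [0.4935, 0.3095, 0.0796]
eef_rot: [-179.9, 0.1, -89.9]
contact_force: [-0.5, -0.3, -1.4]
gripper_width: 0.0122
gripper_force: 15.0
```

Emit:
send_rows:
  steps:
    - {"dp": [45,-15,0],"roll": 0,"jaw": 5}
    - {"dp": [90,-30,0],"roll": 0,"jaw": 5}
    - {"dp": [140,-45,0],"roll": 0,"jaw": 5}
    - {"dp": [180,-60,0],"roll": 0,"jaw": 5}
    - {"dp": [205,-68,0],"roll": 0,"jaw": 5}

```text
time_s: 6.08
tcp_pos: [0.5616, 0.1022, 0.0788]
eef_rot: [-179.9, 0.0, -90.1]
contact_force: [-0.3, 0.2, -0.3]
gripper_width: 0.0119
gripper_force: 15.0
```

Emit:
send_rows:
  steps:
    - {"dp": [7,0,0],"roll": 0,"jaw": 5}
    - {"dp": [7,0,0],"roll": 0,"jaw": 5}
    - {"dp": [7,0,0],"roll": 0,"jaw": 5}

```text
time_s: 6.45
tcp_pos: [0.5609, 0.0978, 0.078]
eef_rot: [-180.0, 0.0, -89.9]
contact_force: [0.3, -0.3, -1.7]
gripper_width: 0.0122
gripper_force: 15.0
```

Run:
```python
from h import *
c=cap('wrist','p50');s=cap('side','p50s');print(r.get_state()['tcp_pos'],r.get_state()['gripper_width'])
g=lambda i:(255*(i/255.)**.6).astype('uint8')
a=cv2.resize(c['image'][150:350,210:410],(400,400),interpolation=cv2.INTER_CUBIC);b=cv2.resize(s['image'][160:260,260:360],(400,400),interpolation=cv2.INTER_CUBIC)
cv2.imwrite('pics/p50c.png',g(np.hstack([a,b])))
```

```text
[0.56090893 0.09790478 0.07784132] 0.011820615597924071
```

View pics/p50c.png

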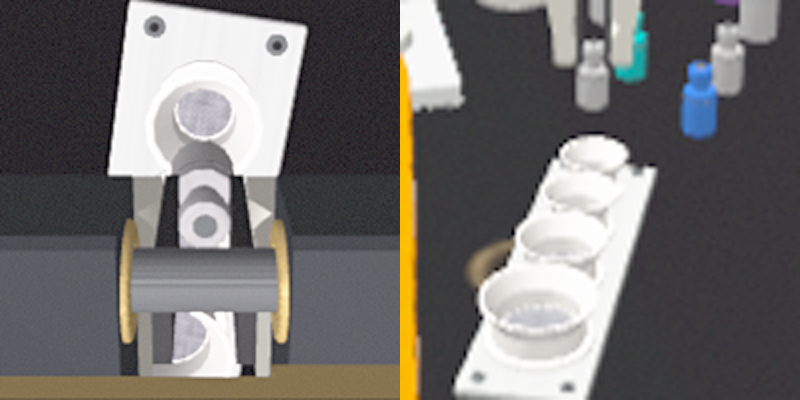

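The 50 hangs upright in the jaws over its socket: knob at crop (205,225), socket floor at (205,110). I'll check the offset.

Run:
```python
from h import *
c=load('p50')
print((px2w(c,312.5,205,.011)*1000).round(1),(px2w(c,312.5,262.5,.0778-.0127+.037)*1000).round(1))
```

```text
[560.1  97.9  11. ] [560.4  98.3 102.1]
```

Emit:
send_rows:
  steps:
    - {"dp": [0,0,20],"roll": 0,"jaw": 5}
    - {"dp": [0,0,36],"roll": 0,"jaw": 5}
    - {"dp": [0,0,45],"roll": 0,"jaw": 5}
    - {"dp": [0,0,50],"roll": 0,"jaw": 5}
    - {"dp": [0,0,52],"roll": 0,"jaw": 5}

```text
time_s: 7.18
tcp_pos: [0.5611, 0.097, 0.0255]
eef_rot: [180.0, -0.0, -90.0]
contact_force: [0.0, 0.6, -0.8]
gripper_width: 0.0119
gripper_force: 15.0
```

Emit:
send_rows:
  steps:
    - {"dp": [0,0,2],"roll": 0,"jaw": 5}
    - {"dp": [0,0,2],"roll": 0,"jaw": 5}
    - {"dp": [0,0,2],"roll": 0,"jaw": 5}

```text
time_s: 7.55
tcp_pos: [0.5611, 0.097, 0.0239]
eef_rot: [-180.0, 0.0, -90.0]
contact_force: [-0.3, -0.1, -1.4]
gripper_width: 0.0118
gripper_force: 15.0
```

Emit:
send_rows:
  steps:
    - {"dp": [0,0,0],"roll": 0,"jaw": 24}
    - {"dp": [0,0,0],"roll": 0,"jaw": 24}
    - {"dp": [0,0,-10],"roll": 0,"jaw": 24}
    - {"dp": [0,0,-50],"roll": 0,"jaw": 24}
    - {"dp": [0,0,-100],"roll": 0,"jaw": 50}

```text
time_s: 8.18
tcp_pos: [0.5604, 0.0966, 0.1246]
eef_rot: [179.9, -0.1, -90.0]
contact_force: [1.2, 0.4, -0.9]
gripper_width: 0.0268
gripper_force: 0.0
```

Emit:
send_rows:
  steps:
    - {"dp": [40,15,-40],"roll": 0,"jaw": 60}
    - {"dp": [80,30,-80],"roll": 0,"jaw": 60}
    - {"dp": [120,45,-106],"roll": 0,"jaw": 60}
    - {"dp": [157,61,-106],"roll": 0,"jaw": 60}
    - {"dp": [157,61,-106],"roll": 0,"jaw": 60}

```text
time_s: 8.8
tcp_pos: [0.4989, -0.0619, 0.2312]
eef_rot: [-179.9, 0.0, -90.1]
contact_force: [0.3, 0.4, -0.5]
gripper_width: 0.0522
gripper_force: 0.0
```

Run:
```python
from h import *
c=cap('wrist','all');s=cap('side','p50t');print(r.get_state()['tcp_pos'])
a=cv2.resize(c['image'][0:270,200:520],None,fx=2,fy=2,interpolation=cv2.INTER_CUBIC)
b=cv2.resize(s['image'][185:225,280:330],(200,160),interpolation=cv2.INTER_CUBIC); a[380:540,0:200]=b
cv2.imwrite('pics/all2.png',a)
```

```text
[ 0.49996061 -0.06032475  0.23045959]
```

View pics/all2.png

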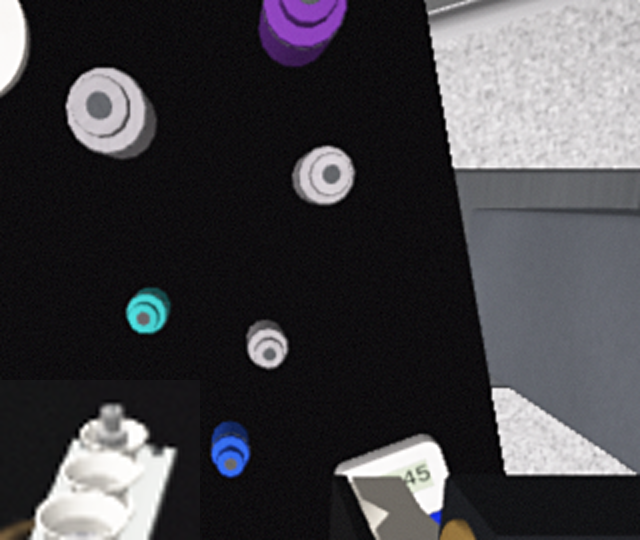

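The 50 is in its socket (inset). The knob centres are 100 at (269,352), 200 at (330,175) and 500 at (99,106).

Run:
```python
from h import *
c=load('all')
for n,u,v,z in(('100',269,353,.045),('200',331,174,.054),('500',99,105,.07),('purple',310,-5,.07),('blue',230,463,.045),('teal',143,318,.045),('dishedge',28,40,.01)): print(n,(px2w(c,200+u/2,v/2,z)*1000).round(1))
```

```text
100 [474.9 -56.7  45. ]
200 [ 447.1 -146.3   54. ]
500 [ 554.1 -175.5   70. ]
purple [ 461.3 -219.    70. ]
blue [495.5   5.3  45. ]
teal [540.7 -75.5  45. ]
dishedge [ 599.  -213.7   10. ]
```

Emit:
send_rows:
  newtons: 20
  steps:
    - {"dp": [-3.5,25,50],"roll": 0,"jaw": 32}
    - {"dp": [-3.5,25,100],"roll": 0,"jaw": 32}
    - {"dp": [-3.5,25,140],"roll": 0,"jaw": 32}
    - {"dp": [-3.5,25,170],"roll": 0,"jaw": 32}
    - {"dp": [-3.5,25,185],"roll": 0,"jaw": 32}

```text
time_s: 9.52
tcp_pos: [0.4744, -0.0559, 0.0428]
eef_rot: [179.8, -0.0, -89.9]
contact_force: [0.2, 0.2, 1.2]
gripper_width: 0.0282
gripper_force: 0.0
```

Emit:
send_rows:
  steps:
    - {"dp": [0,0,10],"roll": 0,"jaw": 32}
    - {"dp": [0,0,20],"roll": 0,"jaw": 32}
    - {"dp": [0,0,27],"roll": 0,"jaw": 32}
    - {"dp": [0,0,27],"roll": 0,"jaw": 32}

```text
time_s: 10.02
tcp_pos: [0.4748, -0.0565, 0.0174]
eef_rot: [180.0, -0.0, -90.0]
contact_force: [0.3, -0.3, 0.4]
gripper_width: 0.0278
gripper_force: 0.0
```

Emit:
send_rows:
  steps:
    - {"dp": [0,0,0],"roll": 0,"jaw": 8}
    - {"dp": [0,0,0],"roll": 0,"jaw": 8}
    - {"dp": [0,0,0],"roll": 0,"jaw": 8}

```text
time_s: 10.4
tcp_pos: [0.4754, -0.0565, 0.0181]
eef_rot: [-179.9, 0.0, -90.0]
contact_force: [-0.1, -0.6, 1.2]
gripper_width: 0.0146
gripper_force: 20.0
```

Emit:
send_rows:
  steps:
    - {"dp": [0,0,-15],"roll": 0,"jaw": 8}
    - {"dp": [0,0,-40],"roll": 0,"jaw": 8}
    - {"dp": [0,0,-70],"roll": 0,"jaw": 8}
    - {"dp": [-25,-20,-75],"roll": 0,"jaw": 8}
    - {"dp": [-60,-40,-75],"roll": 0,"jaw": 8}

```text
time_s: 11.02
tcp_pos: [0.5157, 0.0038, 0.0937]
eef_rot: [-179.9, 0.0, -90.1]
contact_force: [0.3, -0.7, -1.6]
gripper_width: 0.0149
gripper_force: 20.0
```

Emit:
send_rows:
  steps:
    - {"dp": [-40,-20,0],"roll": 0,"jaw": 8}
    - {"dp": [-85,-35,0],"roll": 0,"jaw": 8}
    - {"dp": [-120,-48,0],"roll": 0,"jaw": 8}
    - {"dp": [-137,-52,0],"roll": 0,"jaw": 8}
    - {"dp": [-137,-52,0],"roll": 0,"jaw": 8}

```text
time_s: 11.65
tcp_pos: [0.5667, 0.1411, 0.0923]
eef_rot: [180.0, -0.0, -89.9]
contact_force: [-0.2, 0.0, -0.5]
gripper_width: 0.0147
gripper_force: 20.0
```

Emit:
send_rows:
  steps:
    - {"dp": [0,0,0],"roll": 0,"jaw": 8}
    - {"dp": [0,0,0],"roll": 0,"jaw": 8}

```text
time_s: 11.9
tcp_pos: [0.5666, 0.1395, 0.0928]
eef_rot: [180.0, -0.0, -90.1]
contact_force: [-0.2, -0.2, -1.1]
gripper_width: 0.0149
gripper_force: 20.0
```

Emit:
send_rows:
  steps:
    - {"dp": [0,0,20],"roll": 0,"jaw": 8}
    - {"dp": [0,0,38],"roll": 0,"jaw": 8}
    - {"dp": [0,0,50],"roll": 0,"jaw": 8}
    - {"dp": [0,0,57],"roll": 0,"jaw": 8}
    - {"dp": [0,0,61],"roll": 0,"jaw": 8}

```text
time_s: 12.52
tcp_pos: [0.5671, 0.1404, 0.0316]
eef_rot: [-180.0, -0.0, -90.0]
contact_force: [0.4, 0.9, -0.8]
gripper_width: 0.015
gripper_force: 20.0
```

Emit:
send_rows:
  steps:
    - {"dp": [0,0,2],"roll": 0,"jaw": 8}
    - {"dp": [0,0,2],"roll": 0,"jaw": 8}
    - {"dp": [0,0,2],"roll": 0,"jaw": 8}

```text
time_s: 12.9
tcp_pos: [0.5672, 0.1406, 0.03]
eef_rot: [-180.0, 0.0, -90.0]
contact_force: [-0.3, 0.8, -0.9]
gripper_width: 0.0149
gripper_force: 20.0
```

Emit:
send_rows:
  steps:
    - {"dp": [0,0,1],"roll": 0,"jaw": 8}
    - {"dp": [0,0,1],"roll": 0,"jaw": 28}
    - {"dp": [0,0,1],"roll": 0,"jaw": 28}
    - {"dp": [0,0,-15],"roll": 0,"jaw": 28}
    - {"dp": [0,0,-60],"roll": 0,"jaw": 28}

```text
time_s: 13.52
tcp_pos: [0.5656, 0.1397, 0.0892]
eef_rot: [179.8, -0.1, -90.0]
contact_force: [0.8, 0.4, 0.1]
gripper_width: 0.0246
gripper_force: 0.0
```

Emit:
send_rows:
  steps:
    - {"dp": [30,15,-40],"roll": 0,"jaw": 45}
    - {"dp": [75,35,-40],"roll": 0,"jaw": 45}
    - {"dp": [125,55,-40],"roll": 0,"jaw": 45}
    - {"dp": [175,75,-40],"roll": 0,"jaw": 45}
    - {"dp": [225,95,-40],"roll": 0,"jaw": 45}

```text
time_s: 14.15
tcp_pos: [0.4715, -0.0859, 0.131]
eef_rot: [-179.9, 0.0, -90.0]
contact_force: [0.8, -0.3, -0.1]
gripper_width: 0.0393
gripper_force: 0.0
```

Emit:
send_rows:
  steps:
    - {"dp": [45,18,0],"roll": 0,"jaw": 45}
    - {"dp": [62,25,0],"roll": 0,"jaw": 45}
    - {"dp": [62,25,0],"roll": 0,"jaw": 45}
    - {"dp": [62,25,0],"roll": 0,"jaw": 45}

```text
time_s: 14.65
tcp_pos: [0.4476, -0.146, 0.1301]
eef_rot: [-180.0, 0.0, -90.0]
contact_force: [0.4, -0.6, -0.5]
gripper_width: 0.0391
gripper_force: 0.0
```

Emit:
send_rows:
  newtons: 30
  steps:
    - {"dp": [0,0,40],"roll": 0,"jaw": 45}
    - {"dp": [0,0,70],"roll": 0,"jaw": 45}
    - {"dp": [0,0,90],"roll": 0,"jaw": 45}
    - {"dp": [0,0,108],"roll": 0,"jaw": 45}
    - {"dp": [0,0,118],"roll": 0,"jaw": 45}

```text
time_s: 15.28
tcp_pos: [0.4472, -0.1456, 0.0108]
eef_rot: [179.9, -0.0, -89.9]
contact_force: [0.2, -0.2, 0.4]
gripper_width: 0.0394
gripper_force: 0.0
```

Emit:
send_rows:
  steps:
    - {"dp": [0,0,0],"roll": 0,"jaw": 45}
    - {"dp": [0,0,0],"roll": 0,"jaw": 25}
    - {"dp": [0,0,0],"roll": 0,"jaw": 22}
    - {"dp": [0,0,0],"roll": 0,"jaw": 22}

```text
time_s: 15.78
tcp_pos: [0.4477, -0.1465, 0.0124]
eef_rot: [-179.9, 0.0, -90.0]
contact_force: [0.5, 0.8, 2.5]
gripper_width: 0.0268
gripper_force: 30.0
```

Emit:
send_rows:
  steps:
    - {"dp": [0,0,-15],"roll": 0,"jaw": 22}
    - {"dp": [0,0,-40],"roll": 0,"jaw": 22}
    - {"dp": [0,0,-75],"roll": 0,"jaw": 22}
    - {"dp": [-25,-10,-85],"roll": 0,"jaw": 22}
    - {"dp": [-64,-24,-85],"roll": 0,"jaw": 22}

```text
time_s: 16.4
tcp_pos: [0.4713, -0.0824, 0.0979]
eef_rot: [-179.9, 0.0, -90.1]
contact_force: [0.1, -0.3, -2.4]
gripper_width: 0.0267
gripper_force: 30.0
```

Emit:
send_rows:
  steps:
    - {"dp": [-45,-17,0],"roll": 0,"jaw": 22}
    - {"dp": [-90,-34,0],"roll": 0,"jaw": 22}
    - {"dp": [-135,-51,0],"roll": 0,"jaw": 22}
    - {"dp": [-180,-68,0],"roll": 0,"jaw": 22}
    - {"dp": [-225,-86,0],"roll": 0,"jaw": 22}

```text
time_s: 17.02
tcp_pos: [0.5569, 0.1438, 0.0966]
eef_rot: [180.0, -0.0, -90.0]
contact_force: [0.2, -0.2, -1.7]
gripper_width: 0.0271
gripper_force: 30.0
```

Emit:
send_rows:
  steps:
    - {"dp": [-30,-12,0],"roll": 0,"jaw": 22}
    - {"dp": [-45,-17,0],"roll": 0,"jaw": 22}
    - {"dp": [-45,-17,0],"roll": 0,"jaw": 22}
    - {"dp": [-45,-17,0],"roll": 0,"jaw": 22}

```text
time_s: 17.52
tcp_pos: [0.5733, 0.1865, 0.0965]
eef_rot: [179.9, -0.0, -90.0]
contact_force: [0.3, -1.1, -2.5]
gripper_width: 0.0268
gripper_force: 30.0
```

Run:
```python
from h import *
c=cap('wrist','p200');print(r.get_state()['tcp_pos'])
g=lambda i:(255*(i/255.)**.6).astype('uint8')
cv2.imwrite('pics/p200c.png',g(cv2.resize(c['image'][50:350,170:470],(600,600),interpolation=cv2.INTER_CUBIC)))
```

```text
[0.57342729 0.18642587 0.09664974]
```

View pics/p200c.png

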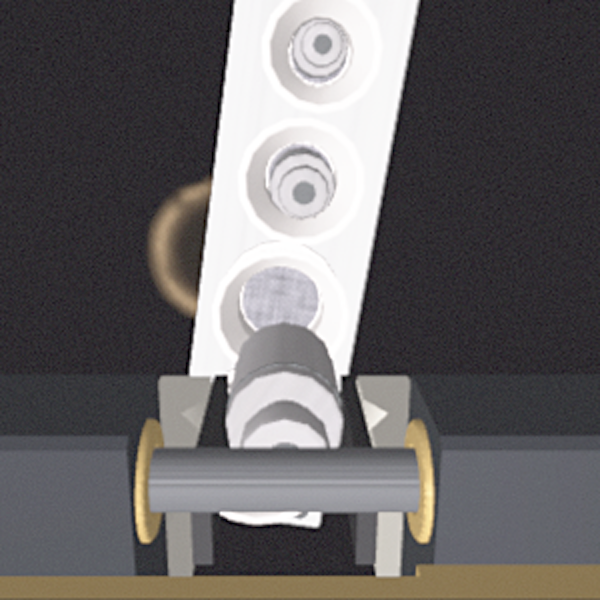

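The 50 and 100 sit centred in their bores. The 200 hangs upright over its own socket, about 1.5 mm off. I'll correct that and lower it.

Emit:
send_rows:
  steps:
    - {"dp": [-1.5,-1,20],"roll": 0,"jaw": 22}
    - {"dp": [-1.5,-1,42],"roll": 0,"jaw": 22}
    - {"dp": [-1.5,-1,56],"roll": 0,"jaw": 22}
    - {"dp": [-1.5,-1,65],"roll": 0,"jaw": 22}
    - {"dp": [-1.5,-1,70],"roll": 0,"jaw": 22}

```text
time_s: 18.2
tcp_pos: [0.5751, 0.1888, 0.0265]
eef_rot: [-180.0, -0.0, -90.0]
contact_force: [0.3, -0.3, -2.3]
gripper_width: 0.0267
gripper_force: 30.0
```

Emit:
send_rows:
  steps:
    - {"dp": [0,0,1.5],"roll": 0,"jaw": 22}
    - {"dp": [0,0,2.5],"roll": 0,"jaw": 22}
    - {"dp": [0,0,2.5],"roll": 0,"jaw": 22}

```text
time_s: 18.58
tcp_pos: [0.5752, 0.1891, 0.0245]
eef_rot: [-180.0, 0.0, -90.0]
contact_force: [0.2, 0.2, -1.5]
gripper_width: 0.0274
gripper_force: 30.0
```

Emit:
send_rows:
  newtons: 45
  steps:
    - {"dp": [0,0,1],"roll": 0,"jaw": 22}
    - {"dp": [0,0,1],"roll": 0,"jaw": 44}
    - {"dp": [0,0,1],"roll": 0,"jaw": 44}
    - {"dp": [0,0,-20],"roll": 0,"jaw": 44}
    - {"dp": [0,0,-65],"roll": 0,"jaw": 44}

```text
time_s: 19.2
tcp_pos: [0.5737, 0.1882, 0.0881]
eef_rot: [179.8, -0.1, -90.0]
contact_force: [1.5, 0.8, -0.4]
gripper_width: 0.0384
gripper_force: 0.0
```

Emit:
send_rows:
  steps:
    - {"dp": [25,2,-45],"roll": 0,"jaw": 58}
    - {"dp": [70,5,-45],"roll": 0,"jaw": 58}
    - {"dp": [120,8,-45],"roll": 0,"jaw": 58}
    - {"dp": [170,11,-45],"roll": 0,"jaw": 58}
    - {"dp": [220,14,-45],"roll": 0,"jaw": 58}

```text
time_s: 19.82
tcp_pos: [0.5609, -0.0325, 0.1346]
eef_rot: [-180.0, 0.0, -90.0]
contact_force: [0.2, 0.0, 0.7]
gripper_width: 0.0509
gripper_force: 0.0
```

Emit:
send_rows:
  steps:
    - {"dp": [50,3,0],"roll": 0,"jaw": 58}
    - {"dp": [100,5,0],"roll": 0,"jaw": 58}
    - {"dp": [144,7,0],"roll": 0,"jaw": 58}
    - {"dp": [144,7,0],"roll": 0,"jaw": 58}
    - {"dp": [144,7,0],"roll": 0,"jaw": 58}

```text
time_s: 20.45
tcp_pos: [0.5539, -0.1751, 0.1342]
eef_rot: [-180.0, 0.0, -90.1]
contact_force: [-0.0, 1.6, 0.3]
gripper_width: 0.0508
gripper_force: 0.0
```

Emit:
send_rows:
  newtons: 45
  steps:
    - {"dp": [0,0,35],"roll": 0,"jaw": 58}
    - {"dp": [0,0,65],"roll": 0,"jaw": 58}
    - {"dp": [0,0,90],"roll": 0,"jaw": 58}
    - {"dp": [0,0,105],"roll": 0,"jaw": 58}
    - {"dp": [0,0,114],"roll": 0,"jaw": 58}

```text
time_s: 21.08
tcp_pos: [0.5542, -0.1744, 0.0197]
eef_rot: [180.0, -0.0, -89.9]
contact_force: [0.4, -0.6, 0.8]
gripper_width: 0.0509
gripper_force: 0.0
```

Emit:
send_rows:
  steps:
    - {"dp": [0,0,0],"roll": 0,"jaw": 58}
    - {"dp": [0,0,0],"roll": 0,"jaw": 36}
    - {"dp": [0,0,0],"roll": 0,"jaw": 32}
    - {"dp": [0,0,0],"roll": 0,"jaw": 32}

```text
time_s: 21.58
tcp_pos: [0.5548, -0.1751, 0.021]
eef_rot: [-179.9, -0.0, -90.0]
contact_force: [0.7, 1.7, 3.6]
gripper_width: 0.037
gripper_force: 45.0
```

Emit:
send_rows:
  steps:
    - {"dp": [0,0,-12],"roll": 0,"jaw": 32}
    - {"dp": [0,0,-35],"roll": 0,"jaw": 32}
    - {"dp": [0,0,-65],"roll": 0,"jaw": 32}
    - {"dp": [-15,0,-88],"roll": 0,"jaw": 32}
    - {"dp": [-48,-3,-90],"roll": 0,"jaw": 32}

```text
time_s: 22.2
tcp_pos: [0.5574, -0.1273, 0.1123]
eef_rot: [-179.9, 0.0, -90.1]
contact_force: [1.3, -0.2, -5.9]
gripper_width: 0.0369
gripper_force: 45.0
```

Emit:
send_rows:
  steps:
    - {"dp": [-40,-3,0],"roll": 0,"jaw": 32}
    - {"dp": [-80,-6,0],"roll": 0,"jaw": 32}
    - {"dp": [-120,-9,0],"roll": 0,"jaw": 32}
    - {"dp": [-160,-12,0],"roll": 0,"jaw": 32}
    - {"dp": [-200,-14,0],"roll": 0,"jaw": 32}

```text
time_s: 22.82
tcp_pos: [0.5701, 0.074, 0.1102]
eef_rot: [179.9, -0.0, -90.0]
contact_force: [0.9, 0.3, -4.6]
gripper_width: 0.0366
gripper_force: 45.0
```

Emit:
send_rows:
  steps:
    - {"dp": [-40,-3,0],"roll": 0,"jaw": 32}
    - {"dp": [-80,-6,0],"roll": 0,"jaw": 32}
    - {"dp": [-120,-9,0],"roll": 0,"jaw": 32}
    - {"dp": [-155,-11,0],"roll": 0,"jaw": 32}
    - {"dp": [-170,-11,0],"roll": 0,"jaw": 32}

```text
time_s: 23.45
tcp_pos: [0.5813, 0.2445, 0.1099]
eef_rot: [179.9, -0.0, -89.9]
contact_force: [0.1, -0.5, -4.8]
gripper_width: 0.0371
gripper_force: 45.0
```

Emit:
send_rows:
  steps:
    - {"dp": [0,0,0],"roll": 0,"jaw": 32}
    - {"dp": [0,0,0],"roll": 0,"jaw": 32}
    - {"dp": [0,0,0],"roll": 0,"jaw": 32}

```text
time_s: 23.82
tcp_pos: [0.5818, 0.2419, 0.1102]
eef_rot: [180.0, -0.0, -90.1]
contact_force: [-0.5, -0.7, -4.2]
gripper_width: 0.037
gripper_force: 45.0
```

Run:
```python
from h import *
c=cap('wrist','p500');s=cap('side','p500s');print(r.get_state()['tcp_pos'])
g=lambda i:(255*(i/255.)**.6).astype('uint8')
cv2.imwrite('pics/p500c.png',g(np.hstack([cv2.resize(c['image'][50:350,170:470],(400,400)),cv2.resize(s['image'][130:280,220:370],(400,400),interpolation=cv2.INTER_CUBIC)])))
```

```text
[0.58202524 0.24218462 0.11032988]
```

View pics/p500c.png

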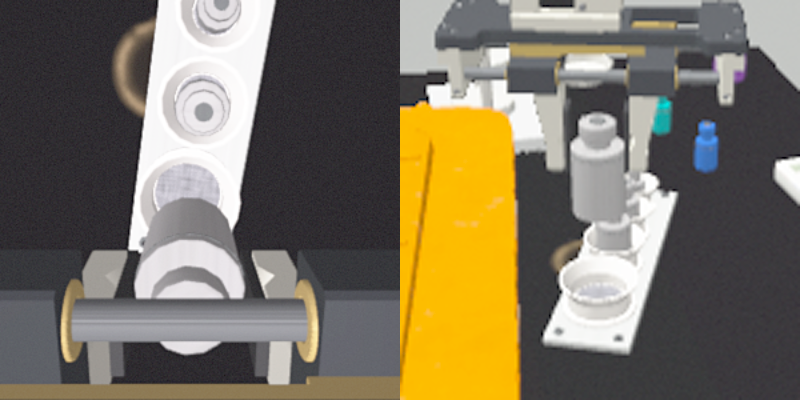

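The 200 is seated, and the 500 hangs upright over its socket, about 1 mm off. I'll lower it.

Emit:
send_rows:
  steps:
    - {"dp": [-1,-1,20],"roll": 0,"jaw": 32}
    - {"dp": [-1,-1,42],"roll": 0,"jaw": 32}
    - {"dp": [-1,-1,58],"roll": 0,"jaw": 32}
    - {"dp": [-1,-1,69],"roll": 0,"jaw": 32}
    - {"dp": [-1,-1,75],"roll": 0,"jaw": 32}

```text
time_s: 24.55
tcp_pos: [0.5831, 0.2439, 0.0347]
eef_rot: [180.0, -0.0, -90.0]
contact_force: [-0.4, -0.2, -5.2]
gripper_width: 0.0371
gripper_force: 45.0
```

Emit:
send_rows:
  steps:
    - {"dp": [0,0,1],"roll": 0,"jaw": 32}
    - {"dp": [0,0,2],"roll": 0,"jaw": 32}
    - {"dp": [0,0,2],"roll": 0,"jaw": 32}
    - {"dp": [0,0,2],"roll": 0,"jaw": 32}

```text
time_s: 25.05
tcp_pos: [0.5831, 0.2441, 0.0335]
eef_rot: [-180.0, 0.0, -90.0]
contact_force: [0.3, -0.2, -5.3]
gripper_width: 0.0367
gripper_force: 45.0
```

Still hanging at about −5 N, so I'll ease it down the last 1–2 mm until the floor carries it.

Emit:
send_rows:
  steps:
    - {"dp": [0,0,0.7],"roll": 0,"jaw": 32}
    - {"dp": [0,0,1.4],"roll": 0,"jaw": 32}
    - {"dp": [0,0,1.4],"roll": 0,"jaw": 32}

```text
time_s: 25.42
tcp_pos: [0.5831, 0.244, 0.032]
eef_rot: [-180.0, 0.0, -90.0]
contact_force: [-1.1, -0.2, -1.7]
gripper_width: 0.0372
gripper_force: 45.0
```

It's now touching the floor. Release and retreat straight up.

Emit:
send_rows:
  steps:
    - {"dp": [0,0,0],"roll": 0,"jaw": 56}
    - {"dp": [0,0,0],"roll": 0,"jaw": 56}
    - {"dp": [0,0,-15],"roll": 0,"jaw": 56}
    - {"dp": [0,0,-55],"roll": 0,"jaw": 56}
    - {"dp": [0,0,-110],"roll": 0,"jaw": 56}

```text
time_s: 26.05
tcp_pos: [0.5825, 0.2435, 0.1429]
eef_rot: [179.9, -0.1, -90.0]
contact_force: [0.8, 0.4, 1.2]
gripper_width: 0.0491
gripper_force: 0.0
```

Emit:
send_rows:
  steps:
    - {"dp": [0,0,-50],"roll": 0,"jaw": 56}
    - {"dp": [0,0,-90],"roll": 0,"jaw": 56}
    - {"dp": [0,0,-90],"roll": 0,"jaw": 56}
    - {"dp": [0,0,-90],"roll": 0,"jaw": 56}

```text
time_s: 26.55
tcp_pos: [0.5828, 0.2439, 0.2324]
eef_rot: [-180.0, 0.0, -90.0]
contact_force: [0.0, 0.3, 0.2]
gripper_width: 0.0487
gripper_force: 0.0
```

Run:
```python
from h import *
c=cap('side','end');s=r.get_state();print(s['tcp_pos'],s['gripper_width'],s['contact_force'])
# the weights' bright silhouettes vs. where seated knob tops should project
S={'500':(.5828,.2433,.081,.013),'200':(.5745,.1879,.065,.010),'100':(.5669,.1401,.056,.008),'50':(.5607,.0969,.048,.0065)}
w=cap('wrist','endw')
for n,(x,y,z,rr) in S.items():
    for nm,im in(('side',c),('wrist',w)):
        p=w2px(im,(x,y,z)); g=cv2.cvtColor(im['image'],6); u,v=p.round().astype(int)
        if 8<u<632 and 8<v<392:
            q=cv2.resize(g[v-8:v+9,u-8:u+9],None,fx=1,fy=1); print(n,nm,p.round(1)); print(q[::2,::2])
```

```text
[0.58249817 0.24372331 0.23151128] 0.0493775486712013 [-0.60720418 -0.4589473  -0.31465398]
500 side [293.7 211.7]
[[ 22  23  23  23  24 153 200 191 206]
 [ 23  23  24  23  24 219 179 155 217]
 [ 22  22  25  22 123 168 178 171 146]
 [ 23  24 171 184 202 193 170 127 122]
 [ 24 191 209 122 120 136 206 147 111]
 [ 21 202 212 185 186 194 205 134 196]
 [ 23 142 170 182 164 156 127 114 138]
 [172 146 133 125 121 119 114 165 168]
 [211 206 118 119 118 117 107 211 212]]
500 wrist [310.9 178.9]
[[227 227 226 225 224 223 219 223 224]
 [228 227 227 223 181 221 227 223 223]
 [225 227 173 118 117 120 166 229 227]
 [224 212 122 120 119 122 121 185 221]
 [224 175 120 123 117 120 123 165 225]
 [225 193 121 122 122 119 119 187 227]
 [224 228 138 120 122 116 122 222 228]
 [226 228 222 194 169 173 224 227 227]
 [226 223 224 225 229 228 228 225 219]]
200 side [299.7 204.5]
[[ 23  25  24  23  23 200 222 148 121]
 [ 23  23  21  22 236 212 130 166 168]
 [ 24  23  22 219 181 161 159 140 119]
 [ 23  23  21 242 227 151 119 114 184]
 [ 23  24 153 200 191 206 125 147 208]
 [ 23  24 219 179 155 217 149 172 135]

[... 1293 characters left out ...]
 22  23  23]
 [ 20  22  23  21  23  23  22  21  21]
 [ 24  23  23  23  21  22  22  21  23]
 [ 24  24  21  22  22  22  22  22  21]
 [ 22  23  23 120 121  63  22  22  22]
 [ 24  23  21 182 165 105  22  24  22]
 [ 21 153 214 135 124 208 248  96  22]
 [209 211 159 160 124 216 253 254 149]
 [207 195 181 170 153 141 252 253 175]]
50 wrist [334.6  17. ]
[[210 217 227 232 236 241 243 245 246]
 [209 216 201 213 212 212 242 247 248]
 [198 208 227 227 225 222 186 251 248]
 [201 225 212 115 109 200 202 232 251]
 [179 227 174 109 110 161 211 157 249]
 [184 231 198 112 110 198 214 193 205]
 [177 213 226 212 214 226 163 196 200]
 [218 147 199 224 229 183 190 198 213]
 [222 213 137 114 106 192 222 144 239]]
```

In the wrist view, all four knob-top marks lie within about 1 px of where seated weights should appear. I'll hand in.

```bash
python3 -c "
from plant import r
print(r.close_job())"
```

```text
the job is handed in; nothing more can be done
None
```

All four weights stand in their own sockets, set down without a drop, the arm never went near the dish or timer, and the job was handed in at about 27 s; the final wrist image showed every knob within about 1 px of its seated position, but the hand-in returned no verdict.

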